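Shut and bolt the pocket-finds box

ROBOT

A 7-joint arm with a two-finger parallel gripper is mounted at the origin on a cart in front of the work surface, level with it; the furniture and walls round the work are solid. World frame = base frame: x ahead of the robot, y to its left, z up, the work surface at z = 0. Lengths are in m, angles in rad, forces in N, time in s.
With the tool pointing down it reaches from about 0.4 to 0.875 m from the base axis. Payload 6.5 kg.
Tool frame: the origin (TCP) lies at the very end of the fingers, on their centre line; the grasp point (between the pads) lies 19 mm behind it (r.grip_point_offset is the distance from the TCP to the grasp point, in m); z points along the fingers, y is the line along which they close (so a half turn about z gives the same grasp; the last joint's range is limited). The gripper opens to 88 mm and grips with 3 to 60 N. Pads are 18 mm wide; open, the fingers measure 123 mm over their backs; the gripper's body (75 mm by 187 mm) begins 45 mm behind the grasp point.
Start: joints at [1.135, 0.536, -0.004, 1.538, 0.003, 1.067, -0.071], TCP at [0.235, -0.606, 0.239] pointing down, gripper open.
Joint ranges: [-2.7, 2.7], [-0.37, 2.16], [-1.27, 1.26], [0.24, 2.4], [-1.31, 4.45], [0.19, 1.91], [-2.76, 2.76]. Speed limits (rad/s): [2.39, 2.39, 3.14, 3.14, 3.14, 3.14, 3.14].

INTERFACE

Orientations are given as a rotation vector (axis times angle).
In Python, from rig import r, eyes, telemetry, workorder gives the robot as it stands (r), with the cameras (eyes), the readings (telemetry) and the job (workorder).
- The arm moves only by the shell command python3 nudge.py 'ROWS' [OPENING] [FORCE]. ROWS is a JSON object with one list for each field, all of the same length, 1 to 8, a row being the entries at one place: sx, sy, sz (the shift in m), wx, wy, wz (a rotation vector in rad); each row is the pose to reach, as a shift and turn from the pose commanded when the command began, along the tool's axes at that moment; what a row does not reach only later rows make up. A row lasts 1/12 s, in which the tool goes at most 0.0417 m and 0.125 rad, less where a joint would pass 70% of its speed; a pose out of reach is approached as far as the arm can. OPENING is the finger opening in m, set as the command begins (- or left out keeps the last). The fingers move at their own pace and stop on an object; FORCE is the grip in N (left out, the last holds). Time passes only in rows, so rows that do not move let the fingers close. It prints the time, the measured TCP pose, the force, the opening and the grip force at its end. Input that does not fit is refused with a message, and nothing moves.
- telemetry.sense(): the state, without advancing time (a new reading comes with each control period).
- eyes.capture(name): name is "scene" or "top" or "wrist"; returns a dict with "frame" (480x640x3 uint8, red, green, blue), "fx", "fy", "cx", "cy" (pixels), "rvec" (rotation vector, rad) and "tvec" (3), from world to camera coordinates, as OpenCV has them; the wrist camera has in their place "hand_eye" (4x4, takes a point from camera to tool coordinates, whose origin is the TCP and whose axes are the flange's). Camera axes: x right, y down, z forward; pixel columns grow to the right and rows downward; lengths in m; the calibration is good to about 2 mm. A picture is of the moment at which its call begins: read the wrist's pose just before it. There is no depth.
- workorder.job_done(): hands the job in; it is judged then, once.
The state is a dict: "clock": time; "joint_positions": joint angles; "qd": joint speeds; "tau": joint torques, N m; "tool_pos": TCP position; "tcp_rot": TCP orientation; "contact_force": force on the tool from outside, world axes, zero at the start; "torque": the same for the moment, N m; "grip_width": finger opening in m; "finger_force": force on a finger pad.
Only numpy, scipy, OpenCV 4.12 (cv2) and the standard library are available. Lean on these libraries where they do the work, as an engineer would, in place of code of your own. Each camera call takes 0.05 s, during which the arm holds its last target. There are 200 camera calls.

TASK

Lock up the steel pocket-finds box on the counter: gently push its sliding lid fully shut, then keep the flat spring safety catch pressed down with one fingertip while the other fingertip pushes the bolt fully home through the loop on the lid, and let go so that the catch springs back up. Only push and press with the fingers; pick nothing up and leave the stamp, the spool and the pin tin beside the box where they stand.

Things in the scene. Friction and masses are not known exactly. Their poses are not given: they have to be found in the camera images.
- finds_box: dark steel box fixed to the counter, 60 mm high. Origin on the counter, z up, x away from the robot at yaw 0, y left; spans x -85..85, y -115..137 mm. Right part (y -115..0): open compartment with a grey sliding lid. Left part: flat deck, top at z 60, carrying bolt and catch. All positions below are in this frame, in mm
- lid (a joint): how far the lid is open, m: 0 = fully shut (hard stop), at most 0.070; it opens toward -x, 2 N friction, stays where left. A 4 mm sheet, top at z 62, with a lip along its front edge and a steel loop for the bolt (posts 15 mm apart, top z 86; at x 25, y -20 when shut). The bolt passes the loop only if the lid is within 3 mm of shut
- lid_lip (a point): middle of the top edge of the lip's front face, which looks to -x and is pushed toward +x to shut the lid. Lip 80 mm long (y), 6 mm thick (x), from z 60 to 86. Point at (-85 - lid opening, -57.5, 86). Nothing stands in front of the lip
- bolt (a joint): travel of the bolt, m: 0 = drawn back (start), 0.040 = fully home (hard stop); slides toward -y, 2 N friction. Locked unless the catch is down 7 mm or more; if the catch comes up part-way the bolt locks there. From 0.037 on the catch is free to spring up and then locks the bolt home
- bolt_tab (a point): middle of the top edge of the +y face of the upright tab at the bolt's rear end; push this face toward -y. Tab 30 mm wide (x), 10 thick (y), z 64 to 100. Point at (25, 85 - bolt travel, 100). Behind it (+y) is only the flat deck. A 9 mm rod runs from it to -y; a fin (z 71..79), 9 to 15 mm ahead of the tab's middle, reaches from the rod to x -18
- catch (a joint): how far the spring catch is pressed straight down, m: 0 = up, 0.012 = bottomed. The spring takes 2 N to start, 8 N at the bottom, and lifts the catch when let go. Bolt is free at 0.007 and more
- catch_top (a point): centre of the top of the catch, a flat ribbed steel bar 26 mm wide (x), 116 long (y 16.5..132.5), parallel to the bolt; point at (-35, 74.5, 80) when up. Its centre line is 60 mm from the bolt's line (x 25), toward -x. A finger can slide along it while pressing. Three small teeth on its +x side (x -20..-8, z up to 78) stop the bolt's fin
- stamp: bystander: wooden rubber stamp, 28x54x71 mm, standing left of the box; origin at its underside, z up
- spool: bystander: white thread spool, 28 mm across, 42 mm high, standing left of the box; origin at its underside, z up
- tin: bystander: open round tin of pins, 69 mm across, 20 mm high, right of the box; origin at its underside, z up

How it is judged:
On the way, in this order (a step that is already met when the one before it is completed fails the run):
1. the lid is pushed fully shut (value of joint lid below 0.003 m and value of joint bolt below 0.006 m), for 0.2 s.
2. the bolt is on its way while the fingers hold the catch down (value of joint lid below 0.004 m and value of joint each of catch, bolt above 0.006 m and value of joint bolt below 0.034 m and contact force between the fingers and catch above 0.5 N), for 0.05 s.
At the end, for the whole second after the job is handed in: the lid is within 3 mm of shut, the bolt is at least 35 mm of its 40 mm home, the catch has sprung back up (within 2 mm), and the stamp, spool and tin stand upright within 20 mm of where they stood (value of joint lid below 0.003 m and value of joint bolt above 0.035 m and value of joint catch below 0.002 m and distance of each of stamp, spool, tin from where it was at the start of the episode below 0.02 m and angle between each of stamp, spool, tin's own z axis and vertical below 0.5 rad); the robot touches nothing.
It fails at once if a bystander (stamp, spool, tin) is lifted, moved more than 20 mm or tipped (not (distance of each of stamp, spool, tin from where it was at the start of the episode below 0.02 m and angle between each of stamp, spool, tin's own z axis and vertical below 0.5 rad)).
It fails at once if the lid, bolt or catch is squeezed or rammed with more than 60 N (contact force between the fingers and lid above 60 N or contact force between the fingers and bolt above 60 N or contact force between the fingers and catch above 60 N).
It also fails if it takes over 42 s, if anything falls off the work surface, if the arm or the gripper's body presses on something with over 40 N, if the wrist force passes 120 N, or if a joint passes its speed limit or range.

## Working session

There is one attempt and no reset: what is moved stays moved. The work goes in short steps, Python scripts to look and compute and a shell command to move; the robot and the scene stay as the last step left them, time stands still between calls to the robot, and variables do not carry over. Pictures are saved under pics/ and viewed, at most 10 in all, crops included, and the job is handed in when it is done.

```bash
ls; mkdir -p pics; python3 - <<'E'
from rig import r, eyes, telemetry, workorder
import cv2,pickle
s=telemetry.sense();print(s)
d={}
for n in("scene","top","wrist"):
    c=eyes.capture(n);d[n]=c;cv2.imwrite(f"pics/{n}0.png",c["frame"][:,:,::-1])
    print(n,{k:v for k,v in c.items() if k!="frame"})
pickle.dump(d,open("c0.pkl","wb"))
E
```

```text
nudge.py
pics
rig.py
{'clock': 0.0, 'joint_positions': array([ 1.13481068,  0.53713993, -0.0044454 ,  1.5388585 ,  0.00260506,
        1.06731101, -0.07117936]), 'qd': array([ 1.02626248e-03,  2.13570815e-03,  6.45025672e-04, -6.22651884e-04,
       -1.58437272e-05,  1.13590874e-03,  5.65470822e-04]), 'tau': array([-4.28678850e-04, -5.71005964e+01,  9.90644731e-01, -2.51613754e+01,
       -5.62782702e-02,  1.78779534e-02,  1.37663483e-04]), 'tool_pos': array([ 0.23468498, -0.60549641,  0.23786173]), 'tcp_rot': array([-3.08639231e+00, -5.77405613e-01,  6.88125837e-04]), 'contact_force': array([ 0.71077072, -0.10892717, -0.02473679]), 'torque': array([-0.00279714, -0.04247399,  0.02702866]), 'finger_force': 0.0, 'grip_width': 0.0879438409372465}
scene {'fx': 528.1880511688686, 'fy': 528.1880511688686, 'cx': 319.43600960636536, 'cy': 241.77564531263198, 'rvec': array([ 1.00406475, -2.29626985,  1.19914075]), 'tvec': array([0.41731973, 0.33978347, 0.70545455])}
top {'fx': 538.020850347459, 'fy': 538.020850347459, 'cx': 314.3545388965436, 'cy': 246.01824159512057, 'rvec': array([ 2.17345528, -2.19750066,  0.08484923]), 'tvec': array([0.01470265, 0.61699769, 0.90558877])}
wrist {'fx': 363.5178321972157, 'fy': 363.5178321972157, 'cx': 321.6138416256358, 'cy': 235.95976873713985, 'hand_eye': array([[ 3.41338234e-04, -9.53888777e-01, -3.00160098e-01,
         7.79292234e-02],
       [ 9.99999427e-01,  6.30198820e-04, -8.65543239e-04,
        -3.39153067e-04],
       [ 1.01479252e-03, -3.00159630e-01,  9.53888446e-01,
        -1.45101775e-01],
       [ 0.00000000e+00,  0.00000000e+00,  0.00000000e+00,
         1.00000000e+00]])}
```

View pics/scene0.png

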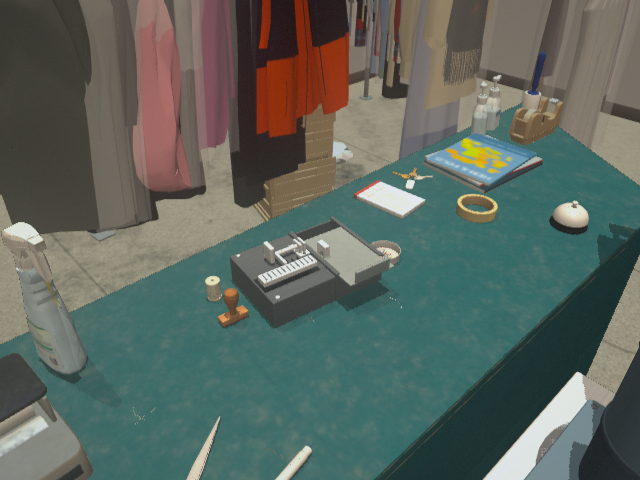

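View pics/top0.png

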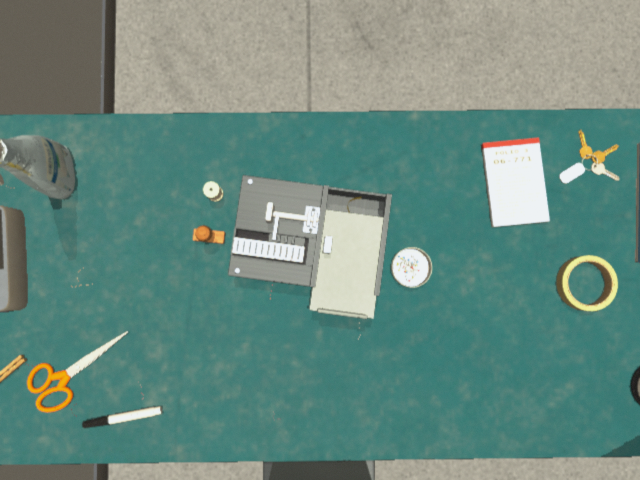

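The top view shows the box around (310,240), turned a few degrees clockwise, with the lid open toward the robot. The catch is the white bar at (270,249), and the bolt tab is at (269,212). The stamp (208,236) and the spool (212,190) stand left of the box, the tin (411,267) right. The scene view agrees. Next I'll zoom in for exact pixels.

```bash
python3 - <<'E'
import cv2,pickle
d=pickle.load(open("c0.pkl","rb"))
t=d["top"]["frame"][165:325,220:420,::-1];cv2.imwrite("pics/t1.png",cv2.resize(t,None,fx=4,fy=3.75,interpolation=2)[:600])
cv2.imwrite("pics/t1.png",cv2.resize(d["top"]["frame"][170:320,220:420,::-1],None,fx=4,fy=4,interpolation=2))
cv2.imwrite("pics/s1.png",cv2.resize(d["scene"]["frame"][205:330,220:400,::-1],None,fx=4,fy=4,interpolation=2))
E
```

```text
(no output)
```

View pics/t1.png

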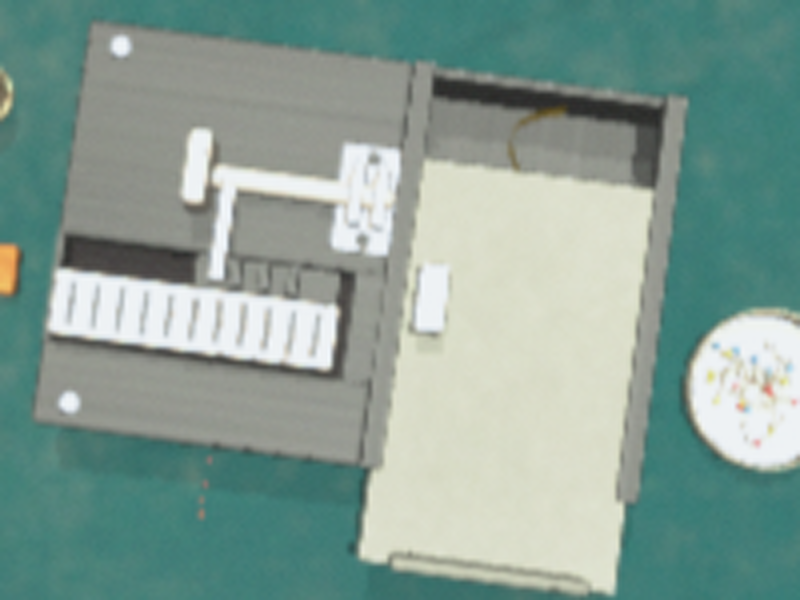

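View pics/s1.png

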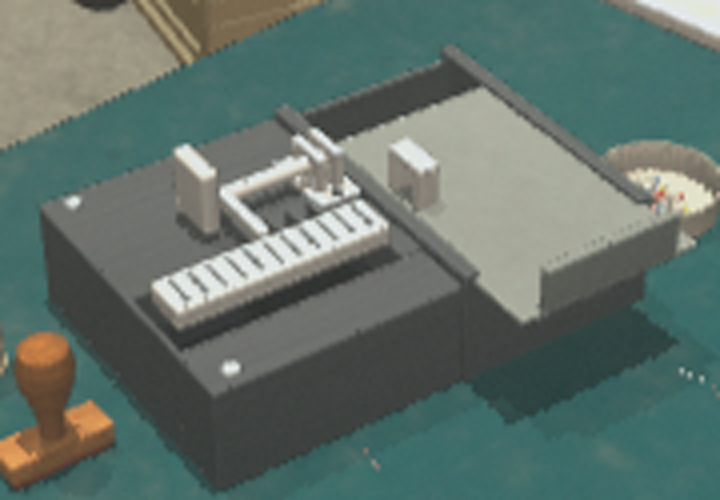

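The crops give the following corners (4x crop pixels), in both views:
- **Deck:** the two left corners.
- **Catch:** all four top corners.
- **Tab:** the top edge of its +y face.
- **Lip:** the top edge of its front face.

I'll triangulate these.

```bash
cat > geo.py <<'E'
import cv2,numpy as np
from scipy.spatial.transform import Rotation as R
def P(c):
    K=np.array([[c["fx"],0,c["cx"]],[0,c["fy"],c["cy"]],[0,0,1]])
    return K@np.c_[cv2.Rodrigues(c["rvec"])[0],c["tvec"]]
def tri(a,b,pa,pb):
    X=cv2.triangulatePoints(P(a),P(b),np.float64(pa).T,np.float64(pb).T);return (X[:3]/X[3]).T
def proj(c,X): 
    h=np.c_[X,np.ones(len(X))]@P(c).T;return h[:,:2]/h[:,2:]
E
python3 - <<'E'
import pickle,numpy as np
from geo import *
d=pickle.load(open("c0.pkl","rb"))
# name: box xyz, top crop, scene crop
L=[("deckF",(85,137,60),(92,23),(40,206)),("deckN",(-85,137,60),(35,418),(215,396)),
("c1",(-22,132.5,80),(57,267),(152,287)),("c2",(-48,132.5,80),(48,332),(183,317)),
("c3",(-22,16.5,80),(340,305),(360,200)),("c4",(-48,16.5,80),(333,371),(388,222)),
("tabF",(40,85,100),(190,128),(175,151)),("tabN",(10,85,100),(182,203),(204,186)),
("lipL",(0,0,0),(390,570),(541,270)),("lipR",(0,0,0),(588,593),(678,217))]
B=np.array([l[1] for l in L],float)/1000
T=np.array([l[2] for l in L])/4+[220,170]-.375; S=np.array([l[3] for l in L])/4+[220,205]-.375
W=tri(d["top"],d["scene"],T,S)
for l,w in zip(L,W):print(l[0],w.round(4))
n=8;A=B[:n]-B[:n].mean(0);C=W[:n]-W[:n].mean(0)
yaw=np.arctan2((A[:,0]*C[:,1]-A[:,1]*C[:,0]).sum(),(A[:,:2]*C[:,:2]).sum())
Rz=R.from_euler("z",yaw).as_matrix();t=W[:n].mean(0)-Rz@B[:n].mean(0)
print("yaw",yaw,"t",t);print(((W[:n]-t-B[:n]@Rz.T)*1000).round(1))
print("lip in box",((W[8:]-t)@Rz*1000).round(1))
np.save("box.npy",np.r_[t[:2],yaw])
E
```

```text
deckF [0.7344 0.127  0.0597]
deckN [0.5695 0.1506 0.0584]
c1 [0.6298 0.1383 0.0773]
c2 [0.6032 0.1417 0.0778]
c3 [0.6137 0.0242 0.0781]
c4 [0.5878 0.0282 0.0813]
tabF [0.6828 0.0822 0.0985]
tabN [0.6539 0.0866 0.0954]
lipL [0.5085 0.0065 0.0874]
lipR [ 0.4974 -0.0734  0.0832]
yaw -0.143198508433204 t [ 0.63229271  0.00395519 -0.00167426]
[[-1.6 -0.4  1.4]
 [ 1.8 -1.1  0.1]
 [ 0.4  0.1 -1.1]
 [-0.5 -0.2 -0.5]
 [ 0.9  0.8 -0.2]
 [ 0.6  1.   3. ]
 [-1.2 -0.1  0.2]
 [-0.4 -0.1 -2.9]]
lip in box [[-122.9  -15.1   89.1]
 [-122.5  -95.8   84.8]]
```

```bash
cat > go.py <<'E'
# shift/turn in tool axes from the present pose to a goal given in the box frame (mm)
import sys,numpy as np
from rig import r, eyes, telemetry, workorder
from scipy.spatial.transform import Rotation as R
bx,by,yaw=np.load("box.npy");s=telemetry.sense();g=np.array(sys.argv[1:4],float)/1000
Rb=R.from_euler("z",yaw);Rt=R.from_rotvec(s["tcp_rot"]);o=np.array([bx,by,0])
a=(yaw+np.pi/2)/2;G=R.from_rotvec(np.pi*np.array([np.cos(a),np.sin(a),0]))
print("t",round(s["clock"],2),"tcp box",(Rb.inv().apply(s["tool_pos"]-o)*1000).round(1),"F box",Rb.inv().apply(s["contact_force"]).round(1))
print("shift",Rt.inv().apply(Rb.apply(g)+o-s["tool_pos"]).round(4),"turn",(Rt.inv()*G).as_rotvec().round(4))
E
python3 go.py -165 -57.5 200
python3 nudge.py '{"sx":[0.02,0.045,0.07,0.095,0.12,0.145,0.17,0.195],"sy":[-0.022,-0.05,-0.077,-0.105,-0.132,-0.16,-0.187,-0.215],"sz":[0,0,0.01,0.01,0.01,0.02,0.02,0.02],"wx":[0,0,0,0,0,0,0,0],"wy":[0,0,0,0,0,0,0,0],"wz":[-0.08,-0.18,-0.28,-0.38,-0.48,-0.58,-0.68,-0.78]}' 0; python3 go.py -165 -57.5 200
```

```text
clock: 0.82
tool_pos: [0.339, -0.3332, 0.2183]
tcp_rot: [-2.632, -1.714, 0.001]
contact_force: [0.3, 0.3, -0.4]
grip_width: 0.0372
finger_force: 0.0
t 0.82 tcp box [-242.2 -375.6  218.3] F box [ 0.2  0.3 -0.4]
shift [ 0.3271 -0.0114  0.0183] turn [-8.00e-04 -2.00e-04 -2.73e-01]
```

```bash
python3 nudge.py '{"sx":[0.04,0.08,0.12,0.16,0.2,0.24,0.28,0.32],"sy":[0,0,0,0,-0.01,-0.01,-0.01,-0.011],"sz":[0,0,0.01,0.01,0.01,0.02,0.02,0.02],"wx":[0,0,0,0,0,0,0,0],"wy":[0,0,0,0,0,0,0,0],"wz":[-0.06,-0.12,-0.18,-0.24,-0.273,-0.273,-0.273,-0.273]}'; python3 go.py -165 -57.5 68
```

```text
clock: 1.48
tool_pos: [0.4597, -0.0369, 0.1984]
tcp_rot: [-2.38, -2.051, 0.001]
contact_force: [0.8, 0.2, -0.2]
grip_width: 0.0002
finger_force: 0.0
t 1.48 tcp box [-165.   -65.   198.4] F box [ 0.8  0.3 -0.2]
shift [0.0075 0.     0.1304] turn [-0.0007  0.0003 -0.0051]
```

```bash
python3 nudge.py '{"sx":[0.007,0.007,0.007,0.007,0.007],"sy":[0,0,0,0,0],"sz":[0.04,0.08,0.11,0.13,0.13],"wx":[0,0,0,0,0],"wy":[0,0,0,0,0],"wz":[-0.005,-0.005,-0.005,-0.005,-0.005]}'; python3 go.py -102.5 -57.5 68; python3 - <<'E'
from rig import r, eyes, telemetry, workorder
import cv2
cv2.imwrite("pics/s2.png",cv2.resize(eyes.capture("scene")["frame"][180:330,220:420,::-1],None,fx=4,fy=4))
E
```

```text
clock: 1.9
tool_pos: [0.4578, -0.0313, 0.0653]
tcp_rot: [-2.37, -2.055, 0.008]
contact_force: [-1.3, -1.0, -0.2]
grip_width: 0.0002
finger_force: 0.0
t 1.9 tcp box [-167.7  -59.8   65.3] F box [-1.2 -1.1 -0.2]
shift [ 0.0023  0.0652 -0.0032] turn [-0.0071  0.0005  0.0011]
```

View pics/s2.png

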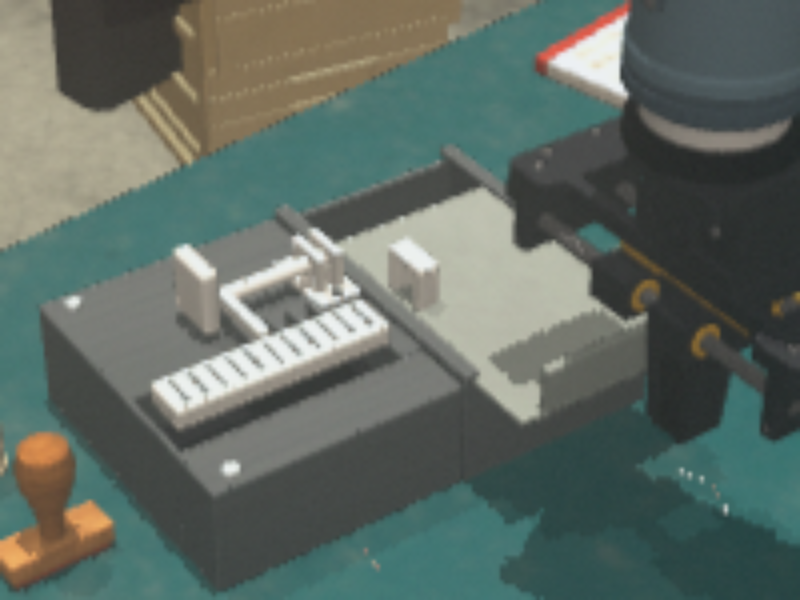

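The closed fingers stand in front of the lip (crop 690,400), clear of the box. Now I'll push gently toward +x.

```bash
python3 nudge.py '{"sx":[0,0,0,0,0,0,0,0],"sy":[0.006,0.012,0.018,0.023,0.027,0.031,0.035,0.039],"sz":[-0.003,-0.003,-0.003,-0.003,-0.003,-0.003,-0.003,-0.003],"wx":[0,0,0,0,0,0,0,0],"wy":[0,0,0,0,0,0,0,0],"wz":[0,0,0,0,0,0,0,0]}'; python3 go.py -102.5 -57.5 68
```

```text
clock: 2.62
tool_pos: [0.4992, -0.0373, 0.0717]
tcp_rot: [-2.374, -2.057, 0.001]
contact_force: [-2.4, -0.5, 2.3]
grip_width: 0.0004
finger_force: 1.3
t 2.62 tcp box [-125.8  -59.8   71.7] F box [-2.3 -0.9  2.3]
shift [0.0023 0.0233 0.0036] turn [-0.001   0.0003  0.0002]
```

Contact is made at 2–3 N, so the lid is sliding.

```bash
python3 nudge.py '{"sx":[0,0,0,0,0,0,0],"sy":[0.004,0.008,0.012,0.016,0.019,0.021,0.022],"sz":[0.003,0.003,0.003,0.003,0.003,0.003,0.003],"wx":[0,0,0,0,0,0,0],"wy":[0,0,0,0,0,0,0],"wz":[0,0,0,0,0,0,0]}'; python3 go.py -102.5 -57.5 68;  python3 nudge.py '{"sx":[0,0,0],"sy":[0.001,0.002,0.002],"sz":[0,0,0],"wx":[0,0,0],"wy":[0,0,0],"wz":[0,0,0]}'; python3 go.py -102.5 -57.5 68
```

```text
clock: 3.2
tool_pos: [0.5213, -0.0404, 0.0685]
tcp_rot: [-2.374, -2.057, 0.0]
contact_force: [-1.5, -0.8, -0.7]
grip_width: 0.0003
finger_force: 1.0
t 3.2 tcp box [-103.5  -59.7   68.5] F box [-1.4 -1.  -0.7]
shift [0.0022 0.001  0.0005] turn [-0.0003  0.      0.0001]
clock: 3.45
tool_pos: [0.5233, -0.0407, 0.0687]
tcp_rot: [2.374, 2.057, 0.0]
contact_force: [-1.5, 0.0, -1.3]
grip_width: 0.0004
finger_force: 0.8
t 3.45 tcp box [-101.5  -59.7   68.7] F box [-1.5 -0.2 -1.3]
shift [ 0.0022 -0.001   0.0007] turn [0.0001 0.     0.0002]
```

Not at the stop yet (about 2 N). I'll creep on until the force rises.

```bash
for i in 1; do python3 nudge.py '{"sx":[0,0,0],"sy":[0.001,0.002,0.002],"sz":[0,0,0],"wx":[0,0,0],"wy":[0,0,0],"wz":[0,0,0]}'; python3 go.py -102.5 -57.5 68; done
```

```text
clock: 3.7
tool_pos: [0.5254, -0.0409, 0.0688]
tcp_rot: [2.374, 2.057, 0.0]
contact_force: [-0.8, 0.3, -1.4]
grip_width: 0.0005
finger_force: 0.7
t 3.7 tcp box [-99.4 -59.7  68.8] F box [-0.9  0.2 -1.4]
shift [ 0.0022 -0.0031  0.0008] turn [ 0.0003 -0.      0.0001]
```

```bash
python3 nudge.py '{"sx":[0,0,0],"sy":[0.001,0.002,0.002],"sz":[0,0,0],"wx":[0,0,0],"wy":[0,0,0],"wz":[0,0,0]}'; python3 go.py -102.5 -57.5 68
```

```text
clock: 3.95
tool_pos: [0.5262, -0.0411, 0.0686]
tcp_rot: [-2.373, -2.056, 0.003]
contact_force: [-5.7, 1.1, 3.6]
grip_width: -0.0002
finger_force: 2.8
t 3.95 tcp box [-98.6 -59.8  68.6] F box [-5.8  0.3  3.6]
shift [ 0.0023 -0.0039  0.0006] turn [-0.0021  0.0005  0.0002]
```

```bash
python3 nudge.py '{"sx":[0,0,0,0],"sy":[0.001,0.002,0.002,0.002],"sz":[0,0,0,0],"wx":[0,0,0,0],"wy":[0,0,0,0],"wz":[0,0,0,0]}'; python3 go.py -102.5 -57.5 68
```

```text
clock: 4.28
tool_pos: [0.5263, -0.0412, 0.0686]
tcp_rot: [-2.372, -2.055, 0.007]
contact_force: [-11.5, 2.1, 9.5]
grip_width: 0.0005
finger_force: 6.0
t 4.28 tcp box [-98.5 -59.8  68.6] F box [-11.7   0.4   9.5]
shift [ 0.0023 -0.004   0.0006] turn [-0.0055  0.0013  0.0005]
```

Hard stop reached at 12 N. Next: back off, rise, open the fingers and look.

```bash
python3 nudge.py '{"sx":[0,0,0,0,0,0],"sy":[-0.02,-0.03,-0.03,-0.03,-0.03,-0.03],"sz":[0,0,-0.04,-0.08,-0.1,-0.1],"wx":[0,0,0,0,0,0],"wy":[0,0,0,0,0,0],"wz":[0,0,0,0,0,0]}' 0.045; python3 - <<'E'
from rig import r, eyes, telemetry, workorder
import cv2,pickle
s=telemetry.sense();d={"s":s}
for n in("scene","top","wrist"):d[n]=eyes.capture(n)
pickle.dump(d,open("c1.pkl","wb"))
cv2.imwrite("pics/t3.png",cv2.resize(d["top"]["frame"][170:320,220:420,::-1],None,fx=4,fy=4,interpolation=2))
cv2.imwrite("pics/s3.png",cv2.resize(d["scene"]["frame"][205:330,220:400,::-1],None,fx=4,fy=4,interpolation=2))
E
python3 go.py -5 108 150
```

```text
clock: 4.78
tool_pos: [0.5033, -0.0371, 0.1736]
tcp_rot: [2.369, 2.052, 0.011]
contact_force: [1.0, -0.1, 0.3]
grip_width: 0.0383
finger_force: 0.0
t 4.93 tcp box [-125.5  -59.9  168.5] F box [ 0.  -0.3 -0.9]
shift [0.1679 0.1205 0.0185] turn [0.0007 0.0002 0.0001]
```

View pics/s3.png

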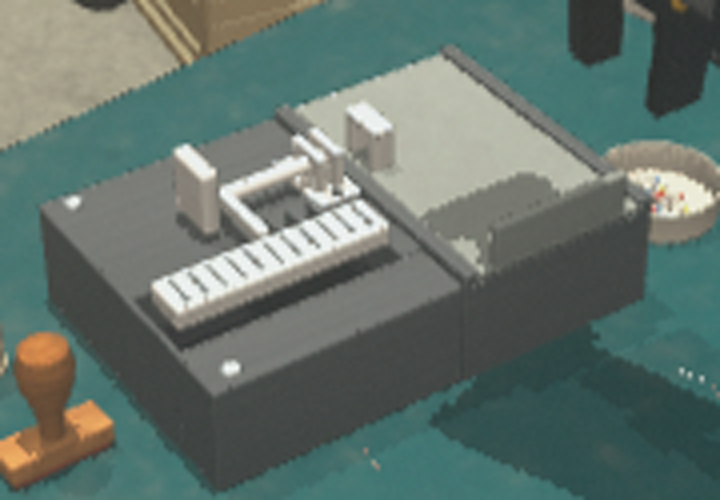

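The lid is shut flush: its lip (crop 560,220) is at the box front and the loop (370,135) is in line with the bolt. Now I'll go above the catch and behind the tab.

```bash
python3 nudge.py '{"sx":[0.03,0.06,0.09,0.12,0.145,0.165,0.165,0.165],"sy":[0.02,0.04,0.065,0.085,0.105,0.12,0.12,0.12],"sz":[0,0,0,0.01,0.01,0.02,0.02,0.02],"wx":[0,0,0,0,0,0,0,0],"wy":[0,0,0,0,0,0,0,0],"wz":[0,0,0,0,0,0,0,0]}' 0.046; python3 go.py -5 106 86;python3 - <<'E'
from rig import r, eyes, telemetry, workorder
import cv2
cv2.imwrite("pics/w4.png",eyes.capture("wrist")["frame"][:,:,::-1])
E
```

```text
clock: 5.6
tool_pos: [0.6406, 0.1103, 0.1459]
tcp_rot: [-2.37, -2.058, 0.005]
contact_force: [-0.5, -0.4, 0.0]
grip_width: 0.0458
finger_force: 0.0
t 5.6 tcp box [ -7.  106.5 145.9] F box [-0.4 -0.5  0. ]
shift [-0.0004  0.0022  0.0599] turn [-0.0038  0.0006  0.0026]
```

View pics/w4.png

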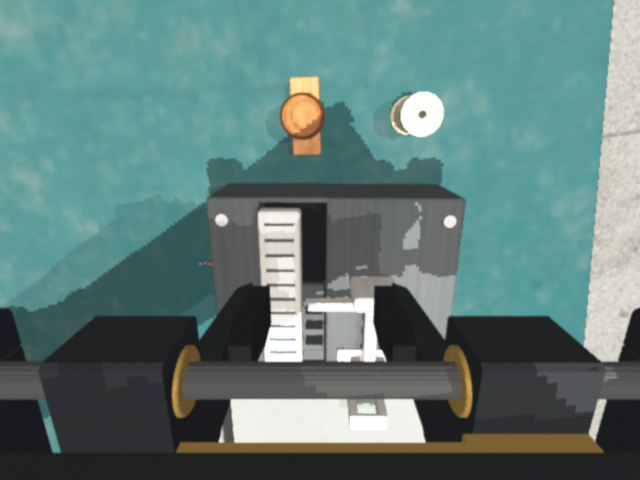

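The wrist view shows the catch's +y end between columns 259 and 301 at row 210, the screws at (222,220) and (450,221), and the stamp and spool clear beyond. I'll check the box pose against these by projection.

```bash
python3 - <<'E'
from rig import r, eyes, telemetry, workorder
import numpy as np
from scipy.spatial.transform import Rotation as R
s=telemetry.sense();c=eyes.capture("wrist");H=c["hand_eye"];bx,by,yaw=np.load("box.npy")
def pt(X):
    p=(np.array(X)-H[:3,3])@H[:3,:3];return [round(float(v),1) for v in (c["fx"]*p[0]/p[2]+c["cx"],c["fy"]*p[1]/p[2]+c["cy"])]
def pb(X): return pt(R.from_rotvec(s["tcp_rot"]).inv().apply(R.from_euler("z",yaw).apply(np.array(X)/1000)+[bx,by,0]-s["tool_pos"]))
for X in [(-48,132.5,80),(-22,132.5,80),(-85,137,60),(85,137,60),(40,85,100),(10,85,100)]:print(X,pb(X))
for y in(-.04,-.023,.023,.04):print("finger",y,pt((.009,y,0)))
print(s["tool_pos"])
E
```

```text
(-48, 132.5, 80) [253.4, 210.3]
(-22, 132.5, 80) [296.9, 210.4]
(-85, 137, 60) [201.5, 196.2]
(85, 137, 60) [464.7, 196.7]
(40, 85, 100) [402.4, 298.0]
(10, 85, 100) [351.0, 297.8]
finger -0.04 [230.6, 287.5]
finger -0.023 [269.4, 287.5]
finger 0.023 [374.5, 287.5]
finger 0.04 [413.3, 287.6]
[0.64047007 0.10874734 0.14665008]
```

The box lies about 2.5 mm farther along +x, which agrees with where the lid stopped. I'll correct for that and descend.

```bash
python3 -c "
import numpy as np
b=np.load('box.npy');b[:2]+=0.0025*np.array([np.cos(b[2]),np.sin(b[2])]);np.save('box.npy',b)"; python3 go.py -5 106 88
```

```text
t 5.7 tcp box [ -9.1 104.1 147.3] F box [-0.9 -0.2  1. ]
shift [0.002  0.0042 0.0593] turn [-0.0022  0.0017 -0.0003]
```

```bash
python3 nudge.py '{"sx":[0.002,0.002,0.002,0.002,0.002,0.002],"sy":[0.004,0.004,0.004,0.004,0.004,0.004],"sz":[0.02,0.04,0.055,0.06,0.06,0.06],"wx":[0,0,0,0,0,0],"wy":[0,0,0,0,0,0],"wz":[0,0,0,0,0,0]}'; python3 go.py -5 106 71
```

```text
clock: 6.2
tool_pos: [0.646, 0.1101, 0.0891]
tcp_rot: [2.375, 2.056, 0.0]
contact_force: [0.1, 0.8, -0.2]
grip_width: 0.046
finger_force: 0.0
t 6.2 tcp box [ -4.1 107.   89.1] F box [-0.   0.8 -0.2]
shift [-0.001  -0.0009  0.0181] turn [ 0.0002  0.     -0.0003]
```

```bash
python3 nudge.py '{"sx":[-0.001,-0.001,-0.001,-0.001,-0.001,-0.001,-0.001],"sy":[0,0,0,0,0,0,0],"sz":[0.004,0.008,0.012,0.015,0.018,0.019,0.019],"wx":[0,0,0,0,0,0,0],"wy":[0,0,0,0,0,0,0],"wz":[0,0,0,0,0,0,0]}'; python3 go.py -5 54 70
```

```text
clock: 6.78
tool_pos: [0.6465, 0.1095, 0.0702]
tcp_rot: [2.374, 2.056, 0.002]
contact_force: [0.7, -0.2, 6.1]
grip_width: 0.046
finger_force: 3.2
t 6.78 tcp box [ -3.5 106.5  70.2] F box [ 0.7 -0.1  6.1]
shift [-0.0525 -0.0015  0.0002] turn [ 0.0014 -0.0002  0.0001]
```

The catch is down about 9 mm (6 N). Press slightly deeper and push the bolt toward -y.

```bash
python3 nudge.py '{"sx":[-0.004,-0.008,-0.012,-0.015,-0.018,-0.021,-0.024],"sy":[-0.001,-0.001,-0.001,-0.001,-0.001,-0.001,-0.001],"sz":[0.001,0.001,0.001,0.001,0.001,0.001,0.001],"wx":[0,0,0,0,0,0,0],"wy":[0,0,0,0,0,0,0],"wz":[0,0,0,0,0,0,0]}'; python3 go.py -5 54 70
```

```text
clock: 7.37
tool_pos: [0.6427, 0.0904, 0.0701]
tcp_rot: [-2.371, -2.058, -0.01]
contact_force: [1.1, 7.9, 6.0]
grip_width: 0.046
finger_force: 4.4
t 7.37 tcp box [-4.6 87.  70.1] F box [-0.1  8.   6. ]
shift [-0.033  -0.0005 -0.0001] turn [ 0.0029 -0.0063  0.0024]
```

```bash
python3 nudge.py '{"sx":[0.004,0.004,0.004],"sy":[0,0,0],"sz":[0.001,0.0025,0.0025],"wx":[0,0,0],"wy":[0,0,0],"wz":[0,0,0]}'; python3 go.py -5 54 70; python3 nudge.py '{"sx":[-0.003,-0.006,-0.008,-0.008],"sy":[0,0,0,0],"sz":[0,0,0,0],"wx":[0,0,0,0],"wy":[0,0,0,0],"wz":[0,0,0,0]}'; python3 go.py -5 54 70
```

```text
clock: 7.62
tool_pos: [0.6428, 0.0903, 0.0682]
tcp_rot: [2.374, 2.057, 0.002]
contact_force: [-3.6, -0.9, 15.8]
grip_width: 0.046
finger_force: 7.5
t 7.62 tcp box [-4.4 86.9 68.2] F box [-3.5 -1.4 15.8]
shift [-0.0329 -0.0006 -0.0018] turn [ 0.0015 -0.0001  0.0003]
clock: 7.95
tool_pos: [0.6424, 0.0875, 0.0685]
tcp_rot: [-2.37, -2.058, -0.013]
contact_force: [0.1, 8.8, 10.3]
grip_width: 0.0461
finger_force: 5.8
t 7.95 tcp box [-4.4 84.2 68.5] F box [-1.1  8.7 10.3]
shift [-0.0302 -0.0006 -0.0018] turn [ 0.0035 -0.0079  0.0023]
```

```bash
python3 nudge.py '{"sx":[-0.003,-0.005,-0.005],"sy":[0,0,0],"sz":[0,0,0],"wx":[0,0,0],"wy":[0,0,0],"wz":[0,0,0]}'; python3 go.py -5 54 70;python3 - <<'E'
from rig import r, eyes, telemetry, workorder
import cv2
cv2.imwrite("pics/s5.png",cv2.resize(eyes.capture("scene")["frame"][205:330,220:400,::-1],None,fx=4,fy=4,interpolation=2))
E
```

```text
clock: 8.2
tool_pos: [0.6417, 0.083, 0.0685]
tcp_rot: [-2.37, -2.058, -0.014]
contact_force: [0.1, 9.2, 10.9]
grip_width: 0.0464
finger_force: 6.0
t 8.2 tcp box [-4.4 79.5 68.5] F box [-1.2  9.2 10.9]
shift [-0.0255 -0.0006 -0.0017] turn [ 0.0036 -0.0083  0.0027]
```

View pics/s5.png

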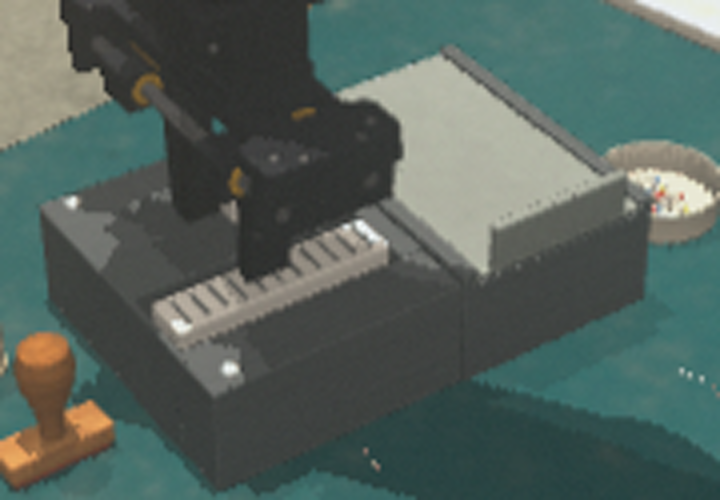

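The finger rides on the depressed catch (crop 265,270). The force stays at about 9 N while it advances, so the bolt is sliding. Continuing.

```bash
python3 nudge.py '{"sx":[-0.003,-0.006,-0.009,-0.012,-0.015,-0.018,-0.02,-0.02],"sy":[0,0,0,0,0,0,0,0],"sz":[0,0,0,0,0,0,0,0],"wx":[0,0,0,0,0,0,0,0],"wy":[0,0,0,0,0,0,0,0],"wz":[0,0,0,0,0,0,0,0]}'; python3 go.py -5 54 70
```

```text
clock: 8.92
tool_pos: [0.6389, 0.0633, 0.0685]
tcp_rot: [-2.37, -2.058, -0.014]
contact_force: [-0.5, 8.6, 11.3]
grip_width: 0.046
finger_force: 6.2
t 8.92 tcp box [-4.4 59.7 68.5] F box [-1.7  8.4 11.3]
shift [-0.0057 -0.0006 -0.0015] turn [ 0.0036 -0.0084  0.0028]
```

```bash
python3 nudge.py '{"sx":[-0.002,-0.004,-0.006,-0.006],"sy":[0,0,0,0],"sz":[0,0,0,0],"wx":[0,0,0,0],"wy":[0,0,0,0],"wz":[0,0,0,0]}'; python3 go.py -5 54 70
```

```text
clock: 9.25
tool_pos: [0.6384, 0.0593, 0.0686]
tcp_rot: [-2.367, -2.06, -0.017]
contact_force: [1.1, 13.4, 9.3]
grip_width: 0.0459
finger_force: 8.3
t 9.25 tcp box [-4.4 55.6 68.6] F box [-0.9 13.4  9.3]
shift [-0.0016 -0.0006 -0.0015] turn [ 0.0043 -0.0106  0.0047]
```

Near the stop. One more push to confirm it.

```bash
python3 nudge.py '{"sx":[-0.002,-0.004,-0.004,-0.004],"sy":[0,0,0,0],"sz":[0,0,0,0],"wx":[0,0,0,0],"wy":[0,0,0,0],"wz":[0,0,0,0]}'; python3 go.py -5 54 70
```

```text
clock: 9.58
tool_pos: [0.6383, 0.059, 0.0687]
tcp_rot: [-2.362, -2.063, -0.023]
contact_force: [2.9, 19.5, 5.4]
grip_width: 0.0459
finger_force: 11.3
t 9.58 tcp box [-4.4 55.3 68.7] F box [ 0.1 19.7  5.4]
shift [-0.0013 -0.0006 -0.0014] turn [ 0.0055 -0.0148  0.0082]
```

Hard stop at 20 N: the bolt is home. Lift off.

```bash
python3 nudge.py '{"sx":[0.004,0.006,0.012,0.015,0.015,0.015,0.015,0.015],"sy":[0,0,0,0,0,-0.04,-0.08,-0.12],"sz":[0,-0.01,-0.03,-0.06,-0.1,-0.12,-0.13,-0.13],"wx":[0,0,0,0,0,0,0,0],"wy":[0,0,0,0,0,0,0,0],"wz":[0,0,0,0,0,0,0,0]}'; python3 nudge.py '{"sx":[0,0,0,0],"sy":[-0.04,-0.06,-0.06,-0.06],"sz":[0,0,0,0],"wx":[0,0,0,0],"wy":[0,0,0,0],"wz":[0,0,0,0]}'; python3 - <<'E'
from rig import r, eyes, telemetry, workorder
import cv2
s=eyes.capture("scene")["frame"];cv2.imwrite("pics/s6.png",cv2.resize(s[205:330,200:400,::-1],None,fx=4,fy=4,interpolation=2))
E
```

```text
clock: 10.25
tool_pos: [0.5202, 0.0798, 0.1983]
tcp_rot: [2.373, 2.055, 0.006]
contact_force: [0.3, 0.6, 0.9]
grip_width: 0.0464
finger_force: 0.0
clock: 10.58
tool_pos: [0.46, 0.0876, 0.1964]
tcp_rot: [2.373, 2.058, -0.0]
contact_force: [-0.0, -0.3, -0.7]
grip_width: 0.0461
finger_force: 0.0
```

View pics/s6.png

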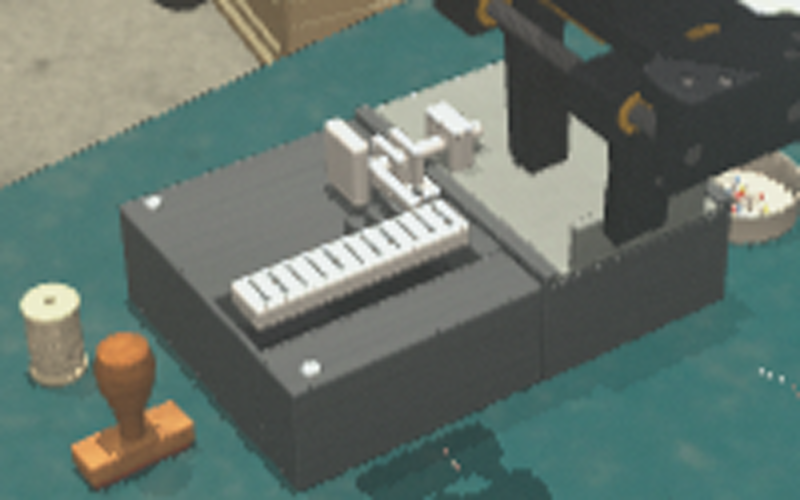

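The bolt runs through the loop and out the far side (crop 475,125). The catch is back up: its corner is at (232,287), the same as at the start. The bystanders haven't moved and the arm is clear.

```bash
python3 -c "
from rig import r, eyes, telemetry, workorder
print(workorder.job_done())"
```

```text
the job is handed in; nothing more can be done
None
```

The lid is shut, the bolt is fully home through the loop, the catch has sprung back up, the stamp, spool and tin look undisturbed, and the job was handed in about 11 s into the 42 s limit; no verdict came back.

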